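Set a kiln shelf: jar, vase, cone pack between them, lid on the jar

TASK

Set the kiln shelf for the next firing: first stand the jar upright in the middle of the round setter and the bottle vase upright in the middle of the square setter (either one first), then stand the cone pack directly on the shelf midway between the two setters, its row of cones in line with the two pots, and last put the lid squarely on the jar, knob up. Let go of everything, and do not push or knock over the glaze bottle and the brush pot that stand about.

Things in the scene. Friction and masses are not known exactly. Their poses are not given: they have to be found in the camera images.
- shelf: Fixed kiln shelf lying flat on the table: off-white slab, 160 (its x) by 340 (its y, the long way) by 18 mm high. Origin: centre of its underside, at table height. Its own y axis runs along its length. It carries the two setters.
- round_setter: Fixed brown disc on the kiln shelf, 90 mm across, 8 mm thick. Origin: centre of its underside (so its top is 8 mm above the origin, 26 mm above the table). It lies on the shelf's long centre line 105 mm from the shelf's centre, at one end or the other.
- square_setter: Fixed brown square tile on the kiln shelf, 86 by 86 mm, 8 mm thick. Origin: centre of its underside (top 8 mm above the origin, 26 mm above the table). It lies on the shelf's long centre line 105 mm from the shelf's centre, at the other end from the round setter.
- jar: Loose unglazed clay jar, pale pinkish buff, round, open at the top, standing upright on the table. 70 mm high; straight wall 64 mm across from 12 mm up to the rim, foot 56 mm across; wall 6 mm, mouth 52 mm wide; about 0.22 kg. Origin: centre of its underside, z up the jar's axis. Gripped from above across its outer wall near the rim.
- vase: Loose unglazed clay bottle vase of the same pale clay, standing upright on the table. 110 mm high; foot 54 mm across, belly 68 mm across at 36 mm height, straight neck 26 mm across from 70 to 105 mm height, lip 32 mm across; about 0.3 kg. Origin: centre of its underside, z up its axis. Gripped from above by its neck.
- cone_pack: Loose cone pack: a greyish-buff clay bar 70 (its x) by 24 (its y) by 18 mm high with three slender cones in a row along its x standing on it, tips 61 mm above the underside, leaning slightly along x; about 0.12 kg. Origin: centre of its underside. It can be gripped from above across the bar's 24 mm width.
- lid: Loose lid of the jar, same pale clay, lying knob up. From below: plug 40 mm across, 8 mm high, that drops into the jar's mouth; disc 66 mm across (8 to 14 mm height); round knob 18 to 20 mm across (14 to 38 mm height); about 0.09 kg. Origin: centre of the plug's underside, z up. On the jar its disc rests on the rim, its origin 62 mm above the jar's origin.
- glaze_bottle: Loose round glaze bottle, grey-blue with a paper label and a white cap, 58 mm across, 150 mm high, standing among the task's things; to be left alone. Origin: centre of its underside.
- brush_pot: Loose small greenish pot, 64 mm across, 75 mm high, full of brushes reaching 160 mm height, standing among the task's things; to be left alone. Origin: centre of its underside.
Things that resemble listed ones, but are neither listed nor needed, are in the scene too. What is shaped like the jar but green or red is not meant.

How it is judged:
On the way, in this order (a step that is already met when the one before it is completed fails the run):
1. the jar stands on the round setter and the vase on the square setter (horizontal distance between jar and round_setter below 0.013 m and z of jar in the frame of round_setter between 0.004 and 0.012 m and angle between each of jar, vase's own z axis and vertical below 0.1 rad and horizontal distance between vase and square_setter below 0.013 m and z of vase in the frame of square_setter between 0.004 and 0.012 m), for 0.2 s.
2. the cone pack stands on the shelf midway between the setters, its row in line with them (all of step 1 and horizontal distance between cone_pack and shelf below 0.018 m and angle between the x axis of cone_pack and the y axis of shelf, either way round below 0.3 rad and angle between cone_pack's own z axis and vertical below 0.1 rad and z of cone_pack in the frame of shelf between 0.014 and 0.022 m), for 0.2 s.
3. the lid sits on the jar (all of step 2 and horizontal distance between lid and jar below 0.008 m and z of lid in the frame of jar between 0.057 and 0.066 m and angle between the z axis of lid and the z axis of jar, either way round below 0.1 rad and angle between lid's own z axis and vertical below 0.15 rad), for 0.2 s.
At the end, for the whole second after the job is handed in: Jar and vase upright on the round and square setters within 13 mm of their centres; cone pack on the shelf within 18 mm of the setters' midpoint, its row within 0.3 rad of the shelf's length; lid seated in the jar within 8 mm of its axis, level within 0.1 rad; all four released, at rest (all of step 3 and linear speed of each of jar, vase, cone_pack, lid below 0.02 m/s and contact force between the fingers and jar below 0.2 N and contact force between the fingers and vase below 0.2 N and contact force between the fingers and cone_pack below 0.2 N and contact force between the fingers and lid below 0.2 N); the robot touches nothing.
It fails at once if the glaze bottle is shifted more than 30 mm or tipped by more than 0.4 rad (distance of glaze_bottle from where it was at the start of the episode above 0.03 m or angle between glaze_bottle's own z axis and vertical above 0.4 rad).
It fails at once if the brush pot is shifted more than 30 mm or tipped by more than 0.4 rad (distance of brush_pot from where it was at the start of the episode above 0.03 m or angle between brush_pot's own z axis and vertical above 0.4 rad).
It also fails if it takes over 123 s, if anything falls off the work surface, if the arm or the gripper's body presses on something with over 40 N, if the wrist force passes 120 N, or if a joint passes its speed limit or range.

ROBOT

A 6-joint arm with a two-finger parallel gripper is mounted at the origin on the work surface. World frame = base frame: x ahead of the robot, y to its left, z up, the work surface at z = 0. Lengths are in m, angles in rad, forces in N, time in s.
With the tool pointing down it reaches from about 0.3 to 0.875 m from the base axis. Payload 6.4 kg.
Tool frame: the origin (TCP) lies at the very end of the fingers, on their centre line; the grasp point (between the pads) lies 19 mm behind it; z points along the fingers, y is the line along which they close (so a half turn about z gives the same grasp; the last joint's range is limited). The gripper opens to 85 mm and grips with 20 to 120 N. Pads are 22 mm wide; open, the fingers measure 114 mm over their backs; the gripper's body (76 mm by 85 mm) begins 54 mm behind the grasp point. The pads swing forward as they close: fully open they stand 13 mm farther back than shut.
Start: joints at [1.084, 0.181, 1.607, -0, 1.354, -0.206], TCP at [0.159, 0.552, 0.231] pointing down, gripper open.
Joint ranges: [-2.99, 2.99], [-0.89, 2.07], [0.3, 2.58], [-1.14, 4.28], [0, 2.63], [-3.12, 3.12]. Speed limits (rad/s): [2.57, 2.57, 3.01, 3.14, 3.14, 3.14].

INTERFACE

Orientations are given as a unit quaternion [w, x, y, z].
In Python, from bench import ctrl gives the robot as it stands.
- The arm moves only by the tool jog_arm, never from a script. Its argument "series" is a list that holds one entry, the list of rows, each a list of 7 numbers: the shift along the tool's x, y, z in mm, then the turn, a rotation vector about the tool's x, y, z in rad, then the finger opening in mm, from 0 to 85.4. In form: [[[tx, ty, tz, rx, ry, rz, gripper], ...]]. A call has exactly 10 rows; each row shifts and turns the commanded pose from where the row before left it, along the tool's axes as they then stand; what a row does not reach is not made up. A row lasts 1/10 s, in which the tool goes at most 50 mm and 8.59 degrees, less where a joint would pass 70% of its speed; a pose out of reach is approached as far as the arm can. A call with a gripper value outside its range is refused whole. The fingers move at their own pace and stop on an object; the grip force is fixed at half the most. Time passes only in rows, so rows that do not move let the fingers close, or fill a call up. It gives the time, the measured TCP pose, the force, the opening and the grip force at its end, in the units of the state.
- ctrl.get_obs(): the state, without advancing time (a new reading comes with each control period).
- ctrl.camera(name): name is "scene" or "top" or "wrist"; returns a dict with "frame" (420x560x3 uint8, blue, green, red), "z_map" (420x560 float32, m along the optical axis (not along the pixel's ray), 0 where there is no reading), "fx", "fy", "cx", "cy" (pixels), "xyz" and "rotation" of the camera in the world. Camera axes: x right, y down, z forward; pixel columns grow to the right and rows downward; lengths in m; the calibration is good to about 2 mm. A picture is of the moment at which its call begins.
- ctrl.hand_in(): hands the job in; it is judged then, once.
The state is a dict: "time_s": time; "q": joint angles; "dq": joint speeds; "joint_efforts": joint torques, N m; "eef_pos": TCP position; "eef_rot": TCP orientation; "wrist_force": force on the tool from outside, world axes, zero at the start; "torque": the same for the moment, N m; "opening": opening from 0.0 (shut) to 1.0 (fully open); "grasp_force": force on a finger pad.
Only numpy, scipy, OpenCV 4.12 (cv2) and the standard library are available. Lean on these libraries where they do the work, as an engineer would, in place of code of your own. Each camera call takes 0.05 s, during which the arm holds its last target. There are 200 camera calls.

## Working session

There is one attempt and no reset: what is moved stays moved. The work goes in short steps, Python scripts to look and compute and a tool call to move; the robot and the scene stay as the last step left them, time stands still between calls to the robot, and variables do not carry over. Pictures are saved under pics/ and viewed, at most 14 in all, crops included, and the job is handed in when it is done.

Besides the shell and the picture viewer there is one more tool, called after "Request:" by a JSON object that holds its "method" and its "body". jog_arm: Moves the arm, as the interface text tells. Its arguments: {"type":"object","properties":{"series":{"type":"array"}},"required":["series"]}

```bash
mkdir -p pics; ls
cat > h.py <<'E'
import numpy as np, cv2
from bench import ctrl
from scipy.spatial.transform import Rotation as R
def cam(n):
    c=ctrl.camera(n); d=c["z_map"]; v,u=np.mgrid[:420,:560]
    P=np.stack([(u-c["cx"])/c["fx"]*d,(v-c["cy"])/c["fy"]*d,d],-1)
    r=np.array(c["rotation"]); r=r if r.shape==(3,3) else R.from_quat(np.roll(r,-1)).as_matrix()
    W=P@r.T+np.array(c["xyz"]); W[d==0]=np.nan
    return c,W
E
python3 - <<'E'
from h import *
o=ctrl.get_obs(); print(o)
for n in("top","scene"):
    c,W=cam(n); print(n,c["xyz"],c["rotation"],c["fx"]); cv2.imwrite(f"pics/{n}0.png",c["frame"]); np.savez(f"{n}0.npz",W=W,f=c["frame"])
E
```

```text
pics
{'time_s': 0.0, 'q': array([ 1.08370377e+00,  1.81527167e-01,  1.60802661e+00,  2.46231521e-05,
        1.35378107e+00, -2.06293690e-01]), 'dq': array([ 0.00023429, -0.00072853, -0.00087774, -0.00048566,  0.00028231,
       -0.00067168]), 'joint_efforts': array([ 1.35185375e-03, -4.44859314e+01, -3.51339519e+01, -5.12455699e-05,
        9.43737512e-03,  1.80097720e-05]), 'eef_pos': array([0.15905346, 0.5519882 , 0.23038296]), 'eef_rot': array([-3.07294977e-04,  1.39941213e-01,  9.90159431e-01, -8.15183683e-04]), 'wrist_force': array([-0.38120526, -0.15394131, -0.52461758]), 'torque': array([-0.00496989,  0.00399193, -0.0194039 ]), 'grasp_force': 0.0, 'opening': 0.9994670762169013}
top [0.28883693 0.01196304 1.11772777] [ 0.05726941 -0.7015999   0.70647759 -0.07326126] 480.5950059822141
scene [ 0.8323112  -0.60124456  0.80185585] [-0.34943506  0.90161719  0.23814641 -0.09092786] 407.76353066931347
```

View pics/top0.png

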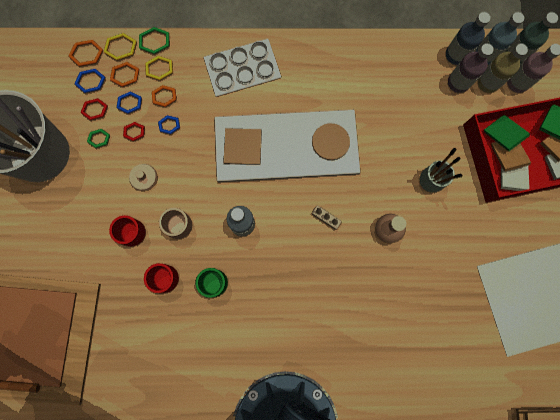

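View pics/scene0.png

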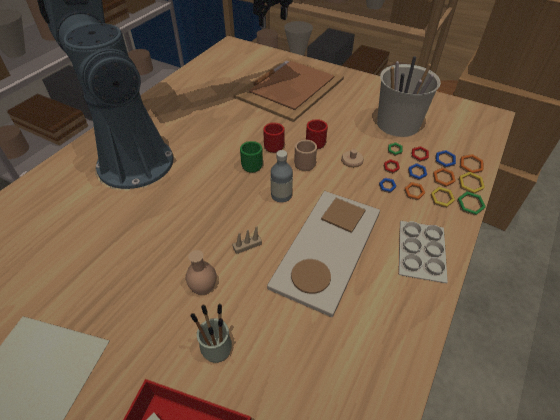

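Top view: the jar candidates are buff (175,223), red (127,231), red (161,278) and green (211,283). I take the buff one. The vase is at (389,229), the glaze bottle at (239,221), the cone pack at (326,217), the lid at (143,177) and the brush pot at (437,177). The square setter is at (242,146) and the round one at (331,141).

Run:
```python
from h import *
D=np.load("top0.npz");W=D["W"];f=D["f"]
def win(u,v,r,lo,hi):
    p=W[v-r:v+r+1,u-r:u+r+1].reshape(-1,3); p=p[(p[:,2]>lo)&(p[:,2]<hi)]; return p
def circ(n,u,v,r,lo,hi):
    p=win(u,v,r,lo,hi); c,rad=cv2.minEnclosingCircle(p[:,:2].astype(np.float32)); print(n,len(p),np.round(c,4),"r",round(rad,4),"mean",p.mean(0).round(4),"zmax",p[:,2].max().round(4))
circ("jar",175,223,22,.06,.08); circ("vaseLip",393,225,24,.1,.125); circ("vasebelly",389,229,26,.02,.06)
circ("lid",143,177,22,.007,.02);circ("knob",143,177,22,.03,.05)
circ("glaze",239,221,26,.02,.17);circ("brush",437,177,26,.05,.08);circ("brushall",437,177,34,.02,.2)
circ("green",211,283,22,.05,.08);circ("red",127,231,22,.05,.08);circ("red2",161,278,22,.05,.08)
p=win(326,217,22,.01,.025); b=cv2.minAreaRect(p[:,:2].astype(np.float32)*1000);print("bar",b,cv2.boxPoints(b).round(),len(p),p[:,2].mean())
pa=win(326,217,22,.01,.08)
p=pa[pa[:,2]>.025];print("cones",p.mean(0))
# shelf & setters
S=W[100:190,205:370].reshape(-1,3);C=f[100:190,205:370].reshape(-1,3).astype(int)
m=(S[:,2]>.011)&(S[:,2]<.035)
b=cv2.minAreaRect(S[m][:,:2].astype(np.float32)*1000);print("shelf",b,cv2.boxPoints(b).round())
hsv=cv2.cvtColor(f,cv2.COLOR_BGR2HSV);br=(hsv[...,1]>80)&(W[...,2]>.012)&(W[...,2]<.04)
br=cv2.morphologyEx(br.astype(np.uint8),cv2.MORPH_OPEN,np.ones((3,3)))
n,l,st,ce=cv2.connectedComponentsWithStats(br)
for i in range(1,n):
    if st[i,4]>300:
        q=W[l==i];bb=cv2.minAreaRect(q[:,:2].astype(np.float32)*1000);print(ce[i],st[i,4],q.mean(0).round(4),bb)
t=cv2.resize(f[150:310,100:260],(640,640),interpolation=cv2.INTER_CUBIC);cv2.imwrite("pics/crop1.png",t)
```

```text
jar 270 [0.4432 0.2408] r 0.0326 mean [0.4425 0.2409 0.0681] zmax 0.0738
vaseLip 170 [ 0.4309 -0.2454] r 0.0162 mean [ 0.4306 -0.2457  0.1099] zmax 0.1143
vasebelly 355 [ 0.4305 -0.2452] r 0.0341 mean [ 0.4237 -0.2336  0.0478] zmax 0.06
lid 520 [0.5576 0.3285] r 0.0328 mean [0.5567 0.327  0.013 ] zmax 0.0196
knob 60 [0.5579 0.3288] r 0.0098 mean [0.5576 0.3278 0.0365] zmax 0.0418
glaze 660 [0.445  0.0936] r 0.0292 mean [0.439  0.0904 0.1052] zmax 0.1538
brush 345 [ 0.5486 -0.3556] r 0.0316 mean [ 0.5453 -0.3528  0.0674] zmax 0.0799
brushall 839 [ 0.5495 -0.355 ] r 0.0327 mean [ 0.5465 -0.3523  0.0755] zmax 0.1623
green 299 [0.311  0.1573] r 0.0321 mean [0.3107 0.1576 0.0667] zmax 0.0735
red 358 [0.4256 0.3473] r 0.0323 mean [0.4254 0.3468 0.0649] zmax 0.0743
red2 337 [0.3211 0.2679] r 0.0322 mean [0.3212 0.2678 0.066 ] zmax 0.0737
bar ((459.5671691894531, -101.78044891357422), (69.63993835449219, 25.122278213500977), 56.7230339050293) [[ 430. -124.]
 [ 451. -138.]
 [ 489.  -80.]
 [ 468.  -66.]] 244 0.01769857663932286
cones [ 0.45856372 -0.10012918  0.04281827]
shelf ((635.0119018554
[... 238 characters left out ...]
23438), (121.52366638183594, 95.66378021240234), 12.18592643737793)
[478.61592506 161.29742389] 427 [ 0.5898 -0.4653  0.0262] ((591.93212890625, -465.0517578125), (199.49583435058594, 9.912088394165039), 13.281610488891602)
[330.44724556 141.31932773] 1071 [ 0.6396 -0.1148  0.0258] ((640.3272705078125, -115.96224975585938), (87.98036193847656, 89.52809143066406), 44.73615646362305)
[242.06436421 145.96389325] 1274 [0.6287 0.0944 0.0256] ((631.1488037109375, 94.89033508300781), (90.70394134521484, 85.66216278076172), 0.006853580940514803)
[ 33.35947808 337.16229292] 6821 [0.1976 0.5463 0.0192] ((192.35238647460938, 553.8386840820312), (167.56321716308594, 217.4522247314453), 85.6469955444336)
```

View pics/crop1.png

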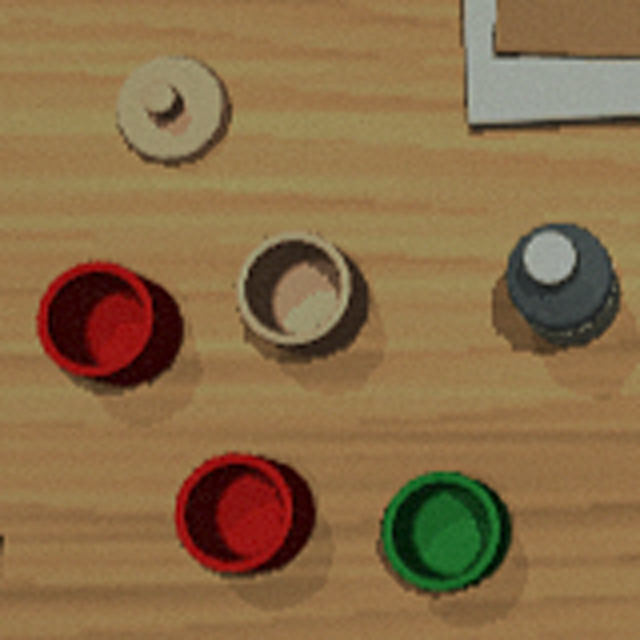

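The crop confirms it: the buff jar is at crop (296,290), full image (174,222), and the lid has its knob up. The other three cups are red or green. I'll square the tool to the world axes and go toward the jar.

Request:
{"method": "jog_arm", "body": {"series": [[[0,0,0,0,0,-0.1405,85],[0,0,0,0,0,-0.1405,85],[-31,-34,0,0,0,0,85],[-31,-34,0,0,0,0,85],[-31,-34,0,0,0,0,85],[-31,-34,0,0,0,0,85],[-31,-34,0,0,0,0,85],[-31,-34,0,0,0,0,85],[-31,-34,0,0,0,0,85],[0,0,0,0,0,0,85]]]}}

```text
time_s: 1.1
eef_pos: [0.3796, 0.3108, 0.2311]
eef_rot: [0.0, 0.003, 1.0, -0.001]
wrist_force: [0.0, -0.5, 0.8]
opening: 0.992
grasp_force: 0.0
```

Request:
{"method": "jog_arm", "body": {"series": [[[-21,-23,0,0,0,0,85],[-21,-23,0,0,0,0,85],[-21,-24,0,0,0,0,85],[0,0,30,0,0,0,85],[0,0,30,0,0,0,85],[0,0,30,0,0,0,85],[0,0,20,0,0,0,85],[0,0,10,0,0,0,85],[0,0,0,0,0,0,85],[0,0,0,0,0,0,85]]]}}

```text
time_s: 2.1
eef_pos: [0.4398, 0.245, 0.112]
eef_rot: [0.0, -0.0, 1.0, 0.0]
wrist_force: [0.7, 0.0, -0.3]
opening: 0.993
grasp_force: 0.0
```

Run:
```python
from h import *
o=ctrl.get_obs();print(o["eef_pos"],o["q"].round(3))
c,W=cam("wrist");cv2.imwrite("pics/w1.png",c["frame"])
m=(W[...,2]>.062)&(W[...,2]<.078)&(np.hypot(W[...,0]-.443,W[...,1]-.241)<.05);p=W[m]
print(m.sum(),cv2.minEnclosingCircle(p[:,:2].astype(np.float32)) if m.sum() else 0)
```

```text
[0.43977188 0.24504945 0.11203653] [ 0.272  0.168  1.886  0.     1.087 -1.299]
3397 ((0.4431309401988983, 0.2433052957057953), 0.03207873925566673)
```

View pics/w1.png

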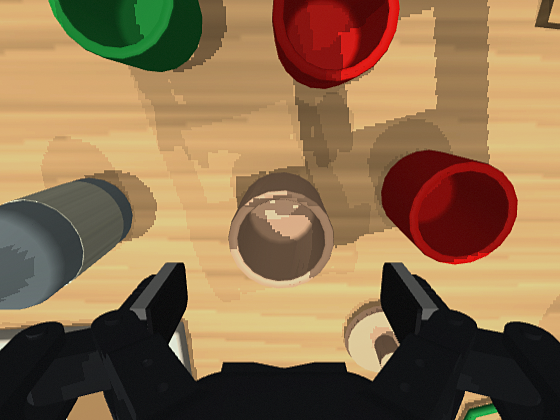

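The wrist view shows the buff jar at (282,235), between the open fingers (170,295) and (395,290), with nothing in the way. I'll go down and grip.

Request:
{"method": "jog_arm", "body": {"series": [[[-3,-3,10,0,0,0,85],[0,0,20,0,0,0,85],[0,0,20,0,0,0,85],[0,0,20,0,0,0,85],[0,0,9,0,0,0,85],[0,0,0,0,0,0,85],[0,0,0,0,0,0,50],[0,0,0,0,0,0,50],[0,0,0,0,0,0,50],[0,0,0,0,0,0,50]]]}}

```text
time_s: 3.15
eef_pos: [0.4438, 0.242, 0.0339]
eef_rot: [0.002, -0.0, 1.0, 0.0]
wrist_force: [-0.8, -0.4, 6.1]
opening: 0.728
grasp_force: 66.3
```

Request:
{"method": "jog_arm", "body": {"series": [[[0,0,-10,0,0,0,50],[0,0,-20,0,0,0,50],[0,0,-30,0,0,0,50],[0,0,-30,0,0,0,50],[-20,0,0,0,0,0,50],[-34,-10,0,0,0,0,50],[-34,-10,0,0,0,0,50],[-34,-11,0,0,0,0,50],[-34,-11,0,0,0,0,50],[0,0,0,0,0,0,50]]]}}

```text
time_s: 4.15
eef_pos: [0.6022, 0.1975, 0.123]
eef_rot: [0.002, 0.001, 1.0, -0.0]
wrist_force: [-0.5, -0.0, -1.6]
opening: 0.727
grasp_force: 65.9
```

Request:
{"method": "jog_arm", "body": {"series": [[[-2,-20,0,0,0,0,50],[-5,-37,0,0,0,0,50],[-5,-37,0,0,0,0,50],[-5,-37,0,0,0,0,50],[-5,-37,0,0,0,0,50],[-5,-37,0,0,0,0,50],[-5,-37,0,0,0,0,50],[-5,-37,0,0,0,0,50],[-4,-25,0,0,0,0,50],[0,-12,0,0,0,0,50]]]}}

```text
time_s: 5.15
eef_pos: [0.6391, -0.1184, 0.1226]
eef_rot: [-0.0, 0.001, 1.0, -0.0]
wrist_force: [-1.2, 0.7, -2.1]
opening: 0.725
grasp_force: 66.1
```

Run:
```python
from h import *
o=ctrl.get_obs();print(o["eef_pos"],o["eef_rot"],o["q"].round(3),o["grasp_force"])
c,W=cam("top");print(ctrl.get_obs()["eef_pos"]);cv2.imwrite("pics/t2.png",c["frame"])
c,W=cam("scene");cv2.imwrite("pics/s2.png",c["frame"])
```

```text
[ 0.63913201 -0.1184366   0.12263382] [-3.39533702e-05  9.27807528e-04  9.99999556e-01 -1.59764009e-04] [-0.365  0.451  1.491 -0.     1.199 -1.934] 66.0660688765347
[ 0.63896585 -0.11917933  0.1225052 ]
```

View pics/s2.png

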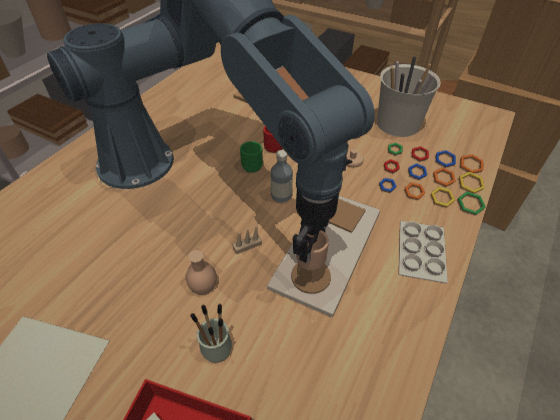

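The scene view shows the jar held upright above the round setter, (315,250) over (311,276).

Request:
{"method": "jog_arm", "body": {"series": [[[-2,4,0,0,0,0,50],[0,0,15,0,0,0,50],[0,0,20,0,0,0,50],[0,0,15,0,0,0,50],[0,0,7,0,0,0,50],[0,0,3,0,0,0,50],[0,0,2,0,0,0,50],[0,0,1,0,0,0,50],[0,0,0,0,0,0,50],[0,0,0,0,0,0,50]]]}}

```text
time_s: 6.25
eef_pos: [0.6419, -0.1127, 0.06]
eef_rot: [0.001, -0.0, 1.0, -0.0]
wrist_force: [-0.1, 0.8, -1.9]
opening: 0.726
grasp_force: 66.1
```

Request:
{"method": "jog_arm", "body": {"series": [[[1,-2.5,0,0,0,0,50],[0,0,1,0,0,0,50],[0,0,0,0,0,0,50],[0,0,0,0,0,0,64],[0,0,0,0,0,0,75],[0,0,0,0,0,0,85],[0,0,0,0,0,0,85],[0,0,-10,0,0,0,85],[0,0,-30,0,0,0,85],[0,0,-40,0,0,0,85]]]}}

```text
time_s: 7.25
eef_pos: [0.6389, -0.1144, 0.1373]
eef_rot: [-0.002, -0.0, 1.0, 0.001]
wrist_force: [0.8, -0.3, 0.1]
opening: 0.996
grasp_force: 0.0
```

Request:
{"method": "jog_arm", "body": {"series": [[[0,0,-40,0,0,0,85],[0,0,-30,0,0,0,85],[30,-15,0,0,0,0,85],[45,-20,0,0,0,0,85],[45,-30,0,0,0,0,85],[45,-30,0,0,0,0,85],[30,-20,0,0,0,0,85],[15,-15,0,0,0,0,85],[0,0,0,0,0,0,85],[0,0,0,0,0,0,85]]]}}

```text
time_s: 8.25
eef_pos: [0.4375, -0.2407, 0.2091]
eef_rot: [0.001, 0.001, 1.0, -0.0]
wrist_force: [-0.4, -0.4, 0.5]
opening: 0.992
grasp_force: 0.0
```

Run:
```python
from h import *
o=ctrl.get_obs();print(o["eef_pos"],o["eef_rot"],o["q"].round(3))
c,W=cam("top")
def circ(n,x,y,lo,hi,R=.05):
    m=(W[...,2]>lo)&(W[...,2]<hi)&(np.hypot(W[...,0]-x,W[...,1]-y)<R);p=W[m]
    print(n,len(p),cv2.minEnclosingCircle(p[:,:2].astype(np.float32)) if len(p) else 0, p[:,2].max() if len(p) else 0)
circ("jar",.641,-.115,.085,.105)
cv2.imwrite("pics/t3.png",c["frame"])
c,W=cam("wrist");circ("vase",.431,-.245,.1,.12,.03);circ("glaze",.445,.094,.02,.16)
```

```text
[ 0.43750749 -0.24071027  0.2091128 ] [ 6.14779604e-04  5.65045425e-04  9.99999611e-01 -2.83320335e-04] [-0.741  0.031  1.818  0.     1.292 -2.311]
jar 271 ((0.6410313844680786, -0.11719205230474472), 0.032707132399082184) 0.10117794393128388
vase 1344 ((0.4304388165473938, -0.2434510439634323), 0.016215849667787552) 0.11186821213634146
glaze 0 0 0
```

View pics/t3.png

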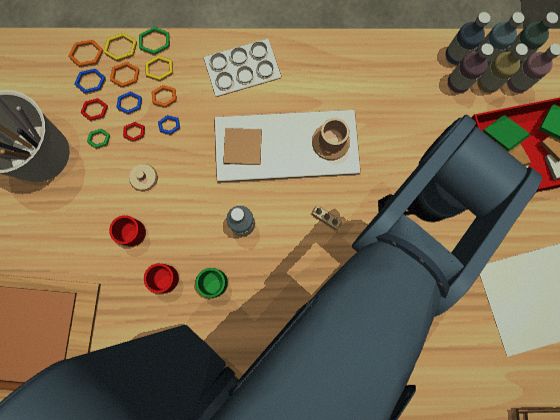

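The top view shows the jar on the round setter at (333,138) and the bottle, cone pack and lid undisturbed. Next is the vase neck.

Request:
{"method": "jog_arm", "body": {"series": [[[7,-4,10,0,0,0,85],[0,0,30,0,0,0,85],[0,0,30,0,0,0,85],[0,0,30,0,0,0,85],[0,0,25,0,0,0,85],[0,0,14,0,0,0,85],[0,0,0,0,0,0,60],[0,0,0,0,0,0,40],[0,0,0,0,0,0,15],[0,0,0,0,0,0,15]]]}}

```text
time_s: 9.35
eef_pos: [0.431, -0.2449, 0.0703]
eef_rot: [0.001, -0.0, 1.0, -0.001]
wrist_force: [-0.2, -0.5, 1.7]
opening: 0.322
grasp_force: 7.8
```

Request:
{"method": "jog_arm", "body": {"series": [[[0,0,0,0,0,0,15],[0,0,0,0,0,0,15],[0,0,0,0,0,0,15],[0,0,0,0,0,0,15],[0,0,0,0,0,0,15],[0,0,0,0,0,0,15],[0,0,0,0,0,0,15],[0,0,0,0,0,0,15],[0,0,0,0,0,0,15],[0,0,0,0,0,0,15]]]}}

```text
time_s: 10.35
eef_pos: [0.431, -0.2446, 0.0703]
eef_rot: [0.001, -0.0, 1.0, -0.0]
wrist_force: [0.3, 2.6, 6.5]
opening: 0.3
grasp_force: 51.9
```

Request:
{"method": "jog_arm", "body": {"series": [[[0,0,-10,0,0,0,15],[0,0,-25,0,0,0,15],[0,0,-30,0,0,0,15],[0,0,-35,0,0,0,15],[-10,20,0,0,0,0,15],[-20,32,0,0,0,0,15],[-22,38,0,0,0,0,15],[-22,38,0,0,0,0,15],[-22,38,0,0,0,0,15],[-22,38,0,0,0,0,15]]]}}

```text
time_s: 11.35
eef_pos: [0.5487, -0.0389, 0.1697]
eef_rot: [0.0, -0.0, 1.0, -0.0]
wrist_force: [0.7, -0.8, -2.5]
opening: 0.299
grasp_force: 55.3
```

Request:
{"method": "jog_arm", "body": {"series": [[[-22,38,0,0,0,0,15],[-22,38,0,0,0,0,15],[-20,35,0,0,0,0,15],[-16,24,0,0,0,0,15],[0,0,0,0,0,0,15],[0,0,15,0,0,0,15],[0,0,25,0,0,0,15],[0,0,15,0,0,0,15],[0,0,5,0,0,0,15],[0,0,0,0,0,0,15]]]}}

```text
time_s: 12.35
eef_pos: [0.6272, 0.0938, 0.108]
eef_rot: [-0.001, 0.0, 1.0, -0.0]
wrist_force: [0.4, -0.6, -2.8]
opening: 0.298
grasp_force: 55.7
```

Run:
```python
from h import *
c,W=cam("scene");o=ctrl.get_obs();print(o["eef_pos"],o["eef_rot"],o["q"].round(3),o["opening"],o["grasp_force"])
cv2.imwrite("pics/s4.png",cv2.resize(c["frame"][100:380,180:460],(600,600)))
```

```text
[0.62811033 0.09400645 0.10921653] [-2.27547057e-04  3.04487383e-04  9.99999927e-01 -4.61811570e-05] [-0.038  0.437  1.54  -0.     1.164 -1.608] 0.29737748564492644 55.660458728671074
```

View pics/s4.png

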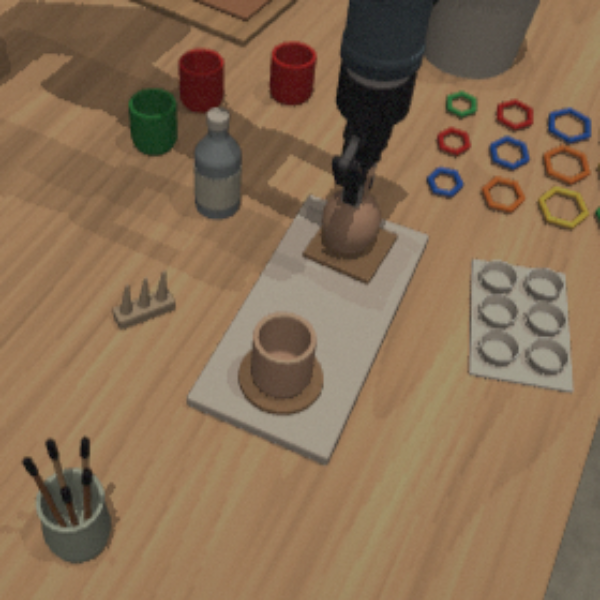

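The crop shows the vase held over the square setter at about (350,235) and the jar on the round setter at (282,355). Lower and release.

Request:
{"method": "jog_arm", "body": {"series": [[[-1,0,5,0,0,0,15],[0,0,4,0,0,0,15],[0,0,2,0,0,0,15],[0,0,1,0,0,0,15],[0,0,0,0,0,0,15],[0,0,0,0,0,0,15],[0,0,0,0,0,0,15],[0,0,0,0,0,0,15],[0,0,0,0,0,0,15],[0,0,0,0,0,0,15]]]}}

```text
time_s: 13.4
eef_pos: [0.6293, 0.0946, 0.0974]
eef_rot: [0.0, -0.0, 1.0, -0.0]
wrist_force: [0.2, -0.1, -2.1]
opening: 0.301
grasp_force: 55.7
```

Request:
{"method": "jog_arm", "body": {"series": [[[0,0,1,0,0,0,15],[0,0,0,0,0,0,15],[0,0,0,0,0,0,35],[0,0,0,0,0,0,55],[0,0,0,0,0,0,85],[0,0,0,0,0,0,85],[0,0,0,0,0,0,85],[0,0,0,0,0,0,85],[0,0,-15,0,0,0,85],[0,0,-40,0,0,0,85]]]}}

```text
time_s: 14.4
eef_pos: [0.6262, 0.0946, 0.1483]
eef_rot: [-0.004, -0.0, 1.0, 0.0]
wrist_force: [-0.2, 0.0, -0.6]
opening: 0.998
grasp_force: 0.0
```

Request:
{"method": "jog_arm", "body": {"series": [[[0,0,-45,0,0,0,85],[0,0,-20,0,0,0,85],[20,-20,0,0,0,0,85],[32,-37,0,0,0,0,85],[32,-37,0,0,0,0,85],[32,-37,0,0,0,0,85],[32,-37,0,0,0,0,85],[20,-28,0,0,0,0,85],[0,0,0,0,0,0.1435,85],[0,0,0,0,0,0.1435,85]]]}}

```text
time_s: 15.4
eef_pos: [0.461, -0.1027, 0.2178]
eef_rot: [0.001, 0.147, 0.989, -0.0]
wrist_force: [-0.4, -0.1, -0.2]
opening: 0.994
grasp_force: 0.0
```

Request:
{"method": "jog_arm", "body": {"series": [[[0,0,0,0,0,0.1435,85],[0,0,0,0,0,0.1435,85],[0,0,0,0,0,0.1435,85],[0,0,0,0,0,0.1435,85],[0,0,0,0,0,0.1435,85],[0,0,0,0,0,0.1435,85],[0,0,0,0,0,0.1435,85],[0,0,0,0,0,0.1435,85],[0,0,0,0,0,0.1435,85],[0,0,0,0,0,0.1435,85]]]}}

```text
time_s: 16.4
eef_pos: [0.4615, -0.1015, 0.2176]
eef_rot: [0.001, 0.76, 0.65, 0.0]
wrist_force: [0.1, -0.9, 0.1]
opening: 0.99
grasp_force: 0.0
```

Request:
{"method": "jog_arm", "body": {"series": [[[0,0,0,0,0,0.1435,85],[0,0,0,0,0,0.1435,85],[0,0,0,0,0,0.1435,85],[0,0,0,0,0,0,85],[0,0,0,0,0,0,85],[0,0,0,0,0,0,85],[0,0,0,0,0,0,85],[0,0,0,0,0,0,85],[0,0,0,0,0,0,85],[0,0,0,0,0,0,85]]]}}

```text
time_s: 17.4
eef_pos: [0.4612, -0.1014, 0.2163]
eef_rot: [-0.0, 0.88, 0.475, -0.0]
wrist_force: [0.4, -0.1, 1.4]
opening: 0.997
grasp_force: 0.0
```

```bash
cat >> h.py <<'E'
def circ(W,n,x,y,lo,hi,Rr=.05):
    m=(W[...,2]>lo)&(W[...,2]<hi)&(np.hypot(W[...,0]-x,W[...,1]-y)<Rr);p=W[m]
    print(n,len(p),cv2.minEnclosingCircle(p[:,:2].astype(np.float32)) if len(p) else 0, p[:,2].max() if len(p) else 0)
def rect(W,n,x,y,lo,hi,Rr=.06):
    m=(W[...,2]>lo)&(W[...,2]<hi)&(np.hypot(W[...,0]-x,W[...,1]-y)<Rr);p=W[m]
    if len(p): b=cv2.minAreaRect(p[:,:2].astype(np.float32)*1000);print(n,len(p),b,cv2.boxPoints(b).round(0).tolist())
def tool(t,yaw=None):
    o=ctrl.get_obs();M=R.from_quat(np.roll(o["eef_rot"],-1)).as_matrix()
    print("pos",o["eef_pos"].round(4),"yaw_y",np.degrees(np.arctan2(M[1,1],M[0,1])).round(2),"tool mm",(M.T@(np.array(t)-o["eef_pos"])*1000).round(1),"q",o["q"].round(2))
E
python3 - <<'E'
from h import *
tool([.4596,-.1018,.005])
c,W=cam("top");circ(W,"jar",.641,-.115,.085,.105);circ(W,"vase",.629,.094,.125,.145)
c,W=cam("wrist");rect(W,"bar",.4596,-.1018,.01,.024);cv2.imwrite("pics/w5.png",c["frame"])
E
```

```text
pos [ 0.4612 -0.1014  0.2163] yaw_y -33.3 tool mm [ -1.2  -1.1 211.3] q [-0.47 -0.04  1.87 -0.    1.31  0.11]
jar 6 ((0.6526175737380981, -0.08976656198501587), 0.008852014318108559) 0.09864657302367519
vase 169 ((0.6270167827606201, 0.09311209619045258), 0.016209932044148445) 0.1415363961245808
bar 1141 ((460.0881652832031, -99.83399963378906), (69.47712707519531, 23.30507469177246), 56.07325744628906) [[431.0, -122.0], [450.0, -135.0], [489.0, -78.0], [470.0, -65.0]]
```

View pics/w5.png

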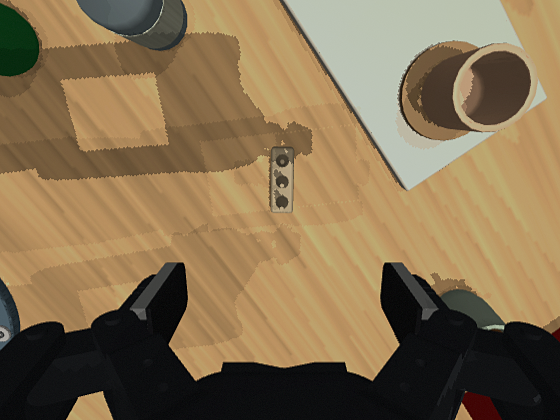

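The wrist view shows the cone pack at (282,180), its row vertical and so perpendicular to the closing line, midway between the fingers. Go down.

Request:
{"method": "jog_arm", "body": {"series": [[[0.7,-2,20,0,0,0,85],[0,0,40,0,0,0,85],[0,0,40,0,0,0,85],[0,0,40,0,0,0,85],[0,0,30,0,0,0,75],[0,0,20,0,0,0,60],[0,0,12,0,0,0,60],[0,0,6,0,0,0,60],[0,0,0,0,0,0,60],[0,0,0,0,0,0,60]]]}}

```text
time_s: 18.5
eef_pos: [0.4608, -0.1001, 0.0092]
eef_rot: [0.001, 0.88, 0.475, 0.0]
wrist_force: [-0.5, -0.4, -0.4]
opening: 0.7
grasp_force: 0.0
```

Request:
{"method": "jog_arm", "body": {"series": [[[0,0,4,0,0,0,60],[0,0,0,0,0,0,40],[0,0,0,0,0,0,15],[0,0,0,0,0,0,15],[0,0,0,0,0,0,15],[0,0,0,0,0,0,15],[0,0,0,0,0,0,15],[0,0,0,0,0,0,15],[0,0,0,0,0,0,15],[0,0,0,0,0,0,15]]]}}

```text
time_s: 19.5
eef_pos: [0.4605, -0.0999, 0.0049]
eef_rot: [0.0, 0.88, 0.475, 0.0]
wrist_force: [-0.0, -0.3, 6.0]
opening: 0.266
grasp_force: 59.6
```

Request:
{"method": "jog_arm", "body": {"series": [[[0,0,-10,0,0,0,15],[0,0,-25,0,0,0,15],[0,0,-35,0,0,0,15],[0,0,-30,0,0,0,15],[0,0,0,0,0,-0.1274,15],[0,0,0,0,0,-0.1274,15],[0,0,0,0,0,-0.1274,15],[0,0,0,0,0,-0.1274,15],[0,0,0,0,0,-0.1274,15],[0,0,0,0,0,0,15]]]}}

```text
time_s: 20.5
eef_pos: [0.4598, -0.0996, 0.1045]
eef_rot: [-0.0, 0.687, 0.727, -0.0]
wrist_force: [-0.3, -0.1, -1.7]
opening: 0.263
grasp_force: 59.0
```

Request:
{"method": "jog_arm", "body": {"series": [[[9,20,0,0,0,0,15],[16,35,0,0,0,0,15],[16,35,0,0,0,0,15],[16,35,0,0,0,0,15],[16,35,0,0,0,0,15],[8,20,0,0,0,0,15],[0,0,0,0,0,0,15],[0,0,0,0,0,0,15],[0,0,0,0,0,0,15],[0,0,0,0,0,0,15]]]}}

```text
time_s: 21.5
eef_pos: [0.6343, -0.0094, 0.1042]
eef_rot: [-0.0, 0.688, 0.726, -0.0]
wrist_force: [0.2, -0.3, -0.8]
opening: 0.266
grasp_force: 59.2
```

Run:
```python
from h import *
tool([.6355,-.009,.024])
c,W=cam("wrist");circ(W,"jar",.641,-.115,.085,.105);circ(W,"vase",.629,.094,.125,.145)
cv2.imwrite("pics/w6.png",c["frame"])
```

```text
pos [ 0.6343 -0.0094  0.1042] yaw_y 3.09 tool mm [ 0.3  1.3 80.2] q [-0.2   0.44  1.54 -0.    1.16 -0.26]
jar 0 0 0
vase 4169 ((0.6278825998306274, 0.09293190389871597), 0.01595890149474144) 0.138616455980888
```

View pics/w6.png

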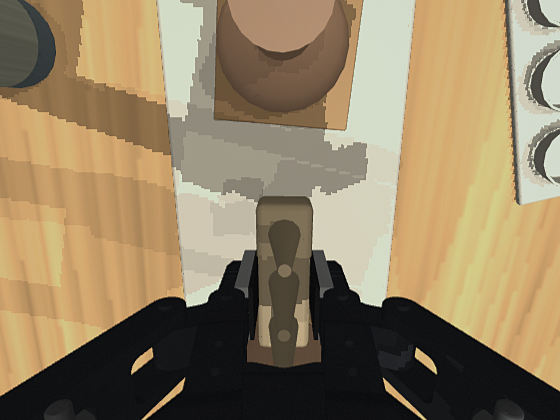

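The wrist view shows the cone pack held at (284,270), in line with the shelf, with the vase at (283,50) on its tile. Lower it.

Request:
{"method": "jog_arm", "body": {"series": [[[0,1,15,0,0,0,15],[0,0,25,0,0,0,15],[0,0,20,0,0,0,15],[0,0,10,0,0,0,15],[0,0,6,0,0,0,15],[0,0,2,0,0,0,15],[0,0,1,0,0,0,15],[0,0,0,0,0,0,15],[0,0,0,0,0,0,15],[0,0,0,0,0,0,15]]]}}

```text
time_s: 22.55
eef_pos: [0.6367, -0.0088, 0.026]
eef_rot: [0.0, 0.687, 0.726, 0.0]
wrist_force: [-0.7, 0.1, -2.0]
opening: 0.258
grasp_force: 59.2
```

Request:
{"method": "jog_arm", "body": {"series": [[[0,0,1.5,0,0,0,15],[0,0,1.5,0,0,0,15],[0,0,0,0,0,0,15],[0,0,0,0,0,0,15],[0,0,0,0,0,0,15],[0,0,0,0,0,0,15],[0,0,0,0,0,0,15],[0,0,0,0,0,0,15],[0,0,0,0,0,0,15],[0,0,0,0,0,0,15]]]}}

```text
time_s: 23.55
eef_pos: [0.6364, -0.0088, 0.0229]
eef_rot: [0.0, 0.687, 0.726, 0.0]
wrist_force: [-3.0, 0.7, 5.8]
opening: 0.261
grasp_force: 59.9
```

Request:
{"method": "jog_arm", "body": {"series": [[[0,0,0,0,0,0,30],[0,0,0,0,0,0,45],[0,0,0,0,0,0,50],[0,0,0,0,0,0,50],[0,0,-10,0,0,0,50],[0,0,-30,0,0,0,50],[0,0,-40,0,0,0,50],[0,0,-40,0,0,0,50],[0,0,-40,0,0,0,50],[0,0,-40,0,0,0,50]]]}}

```text
time_s: 24.55
eef_pos: [0.6361, -0.0088, 0.2249]
eef_rot: [0.0, 0.687, 0.726, 0.0]
wrist_force: [1.8, -0.2, 0.3]
opening: 0.586
grasp_force: 0.0
```

Request:
{"method": "jog_arm", "body": {"series": [[[20,0,0,0,0,0,50],[35,-6,0,0,0,0,50],[42,-8,0,0,0,0,50],[42,-8,0,0,0,0,50],[42,-8,0,0,0,0,50],[42,-8,0,0,0,0,50],[42,-8,0,0,0,0,50],[42,-7,0,0,0,0,50],[26,-6,0,0,0,0,50],[10,0,0,0,0,0,50]]]}}

```text
time_s: 25.55
eef_pos: [0.557, 0.3332, 0.2231]
eef_rot: [-0.0, 0.686, 0.728, 0.0]
wrist_force: [0.4, -0.3, 0.0]
opening: 0.585
grasp_force: 0.0
```

Request:
{"method": "jog_arm", "body": {"series": [[[0,0,20,0,0,0,50],[0,0,40,0,0,0,50],[0,0,30,0,0,0,50],[0,0,15,0,0,0,50],[0,0,0,0,0,0,50],[0,0,0,0,0,0,50],[0,0,0,0,0,0,50],[0,0,0,0,0,0,50],[0,0,0,0,0,0,50],[0,0,0,0,0,0,50]]]}}

```text
time_s: 26.55
eef_pos: [0.5586, 0.3305, 0.118]
eef_rot: [0.0, 0.687, 0.727, 0.0]
wrist_force: [-0.1, 0.1, 0.6]
opening: 0.589
grasp_force: 0.0
```

Run:
```python
from h import *
tool([.5576,.330,.019])
c,W=cam("top");circ(W,"jar",.641,-.115,.085,.105);circ(W,"vase",.629,.094,.125,.145);rect(W,"bar",.635,-.0107,.027,.044)
cv2.imwrite("pics/t7.png",c["frame"])
c,W=cam("wrist");circ(W,"knob",.5576,.33,.03,.045,.03);circ(W,"disc",.5576,.33,.008,.02,.045)
```

```text
pos [0.5586 0.3305 0.118 ] yaw_y 3.19 tool mm [-0.5 -1.1 99. ] q [ 0.35  0.45  1.5  -0.    1.19  0.3 ]
jar 263 ((0.6405336260795593, -0.11635010689496994), 0.03246678411960602) 0.10177336636993983
vase 169 ((0.6273813843727112, 0.0929073765873909), 0.01637273095548153) 0.14010012130708782
bar 238 ((635.6467895507812, -10.647266387939453), (25.176591873168945, 68.89640808105469), 2.2140138149261475) [[622.0, 23.0], [624.0, -46.0], [650.0, -45.0], [647.0, 24.0]]
knob 603 ((0.5589959025382996, 0.3313799798488617), 0.009932081215083599) 0.039987693704132826
disc 4498 ((0.5589724779129028, 0.331593781709671), 0.03274915739893913) 0.01991666708443318
```

View pics/t7.png

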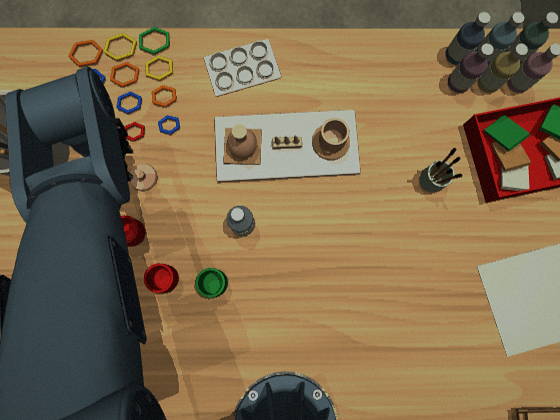

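The top view shows the vase (240,142), cone pack (287,142) and jar (333,138) all in place. The tool is over the lid at (145,177).

Request:
{"method": "jog_arm", "body": {"series": [[[1,0.5,15,0,0,0,50],[0,0,30,0,0,0,50],[0,0,30,0,0,0,50],[0,0,15,0,0,0,50],[0,0,6,0,0,0,50],[0,0,2,0,0,0,50],[0,0,0,0,0,0,50],[0,0,0,0,0,0,50],[0,0,0,0,0,0,50],[0,0,0,0,0,0,50]]]}}

```text
time_s: 27.65
eef_pos: [0.5593, 0.3316, 0.0202]
eef_rot: [0.0, 0.687, 0.726, 0.001]
wrist_force: [-0.3, -0.1, 0.1]
opening: 0.584
grasp_force: 0.0
```

Request:
{"method": "jog_arm", "body": {"series": [[[0,0,0,0,0,0,30],[0,0,0,0,0,0,10],[0,0,0,0,0,0,10],[0,0,0,0,0,0,10],[0,0,0,0,0,0,10],[0,0,0,0,0,0,10],[0,0,0,0,0,0,10],[0,0,0,0,0,0,10],[0,0,0,0,0,0,10],[0,0,0,0,0,0,10]]]}}

```text
time_s: 28.65
eef_pos: [0.5591, 0.3315, 0.0196]
eef_rot: [0.0, 0.687, 0.726, 0.0]
wrist_force: [0.4, 0.8, 4.8]
opening: 0.196
grasp_force: 58.9
```

Request:
{"method": "jog_arm", "body": {"series": [[[0,0,-10,0,0,0,10],[0,0,-30,0,0,0,10],[0,0,-40,0,0,0,10],[0,0,-40,0,0,0,10],[0,0,-40,0,0,0,10],[0,0,-40,0,0,0,10],[-20,3,0,0,0,0,10],[-35,5,0,0,0,0,10],[-40,5,0,0,0,0,10],[-40,5,0,0,0,0,10]]]}}

```text
time_s: 29.65
eef_pos: [0.5832, 0.1967, 0.219]
eef_rot: [-0.001, 0.687, 0.727, -0.001]
wrist_force: [-0.3, -0.0, -0.5]
opening: 0.194
grasp_force: 58.7
```

Request:
{"method": "jog_arm", "body": {"series": [[[-40,5,0,0,0,0,10],[-40,5,0,0,0,0,10],[-40,5,0,0,0,0,10],[-40,5,0,0,0,0,10],[-40,5,0,0,0,0,10],[-40,5,0,0,0,0,10],[-40,5,0,0,0,0,10],[-25,4,0,0,0,0,10],[-10,0,0,0,0,0,10],[0,0,0,0,0,0,10]]]}}

```text
time_s: 30.65
eef_pos: [0.6399, -0.1154, 0.2187]
eef_rot: [-0.001, 0.688, 0.726, -0.0]
wrist_force: [-0.3, 0.5, -0.4]
opening: 0.198
grasp_force: 58.8
```

Request:
{"method": "jog_arm", "body": {"series": [[[0,0,20,0,0,0,10],[0,0,30,0,0,0,10],[0,0,20,0,0,0,10],[0,0,10,0,0,0,10],[0,0,0,0,0,0,10],[0,0,0,0,0,0,10],[0,0,0,0,0,0,10],[0,0,0,0,0,0,10],[0,0,0,0,0,0,10],[0,0,0,0,0,0,10]]]}}

```text
time_s: 31.65
eef_pos: [0.6408, -0.1149, 0.1398]
eef_rot: [0.0, 0.687, 0.726, 0.0]
wrist_force: [-0.7, -0.2, -0.9]
opening: 0.198
grasp_force: 58.8
```

Run:
```python
from h import *
tool([.641,-.1147,.1075]);print(ctrl.get_obs()["opening"])
c,W=cam("wrist");circ(W,"jar",.641,-.115,.085,.105,.04);cv2.imwrite("pics/w8.png",c["frame"])
```

```text
pos [ 0.6408 -0.1149  0.1398] yaw_y 3.17 tool mm [ 0.2  0.2 32.3] q [-0.36  0.43  1.48  0.    1.23 -0.41]
0.19806169480728505
jar 1153 ((0.6402236223220825, -0.10297821462154388), 0.029271719977259636) 0.09787886012529376
```

View pics/w8.png

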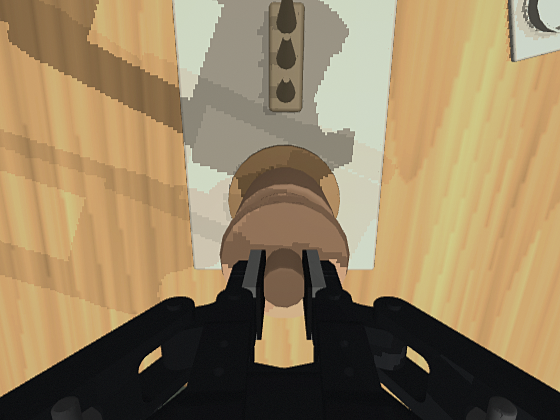

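The wrist view shows the lid (284,240) held level over the jar. Lower it onto the rim.

Request:
{"method": "jog_arm", "body": {"series": [[[0,0,8,0,0,0,10],[0,0,8,0,0,0,10],[0,0,6,0,0,0,10],[0,0,4,0,0,0,10],[0,0,3,0,0,0,10],[0,0,1,0,0,0,10],[0,0,0,0,0,0,10],[0,0,0,0,0,0,10],[0,0,0,0,0,0,10],[0,0,0,0,0,0,10]]]}}

```text
time_s: 32.7
eef_pos: [0.6408, -0.1148, 0.1096]
eef_rot: [0.0, 0.687, 0.726, 0.0]
wrist_force: [-0.2, 0.1, -1.1]
opening: 0.207
grasp_force: 58.8
```

Request:
{"method": "jog_arm", "body": {"series": [[[0,0,1,0,0,0,10],[0,0,1,0,0,0,10],[0,0,0,0,0,0,10],[0,0,0,0,0,0,10],[0,0,0,0,0,0,10],[0,0,0,0,0,0,10],[0,0,0,0,0,0,10],[0,0,0,0,0,0,10],[0,0,0,0,0,0,10],[0,0,0,0,0,0,10]]]}}

```text
time_s: 33.7
eef_pos: [0.6408, -0.1148, 0.1076]
eef_rot: [0.0, 0.687, 0.726, 0.0]
wrist_force: [0.1, 0.3, 5.2]
opening: 0.198
grasp_force: 59.3
```

Contact is at the expected height. Release and retreat.

Request:
{"method": "jog_arm", "body": {"series": [[[0,0,0,0,0,0,25],[0,0,0,0,0,0,40],[0,0,0,0,0,0,50],[0,0,0,0,0,0,50],[0,0,-10,0,0,0,50],[0,0,-25,0,0,0,50],[0,0,-35,0,0,0,50],[0,0,-35,0,0,0,50],[0,0,-25,0,0,0,50],[0,0,0,0,0,0,50]]]}}

```text
time_s: 34.7
eef_pos: [0.6431, -0.1156, 0.2435]
eef_rot: [0.004, 0.687, 0.726, 0.002]
wrist_force: [0.6, -0.3, 0.8]
opening: 0.584
grasp_force: 0.0
```

Request:
{"method": "jog_arm", "body": {"series": [[[0,-20,0,0,0,0,50],[0,-40,0,0,0,0,50],[0,-40,0,0,0,0,50],[0,-40,0,0,0,0,50],[0,-40,0,0,0,0,50],[0,-20,0,0,0,0,50],[0,0,0,0,0,0,50],[0,0,0,0,0,0,50],[0,0,0,0,0,0,50],[0,0,0,0,0,0,50]]]}}

```text
time_s: 35.7
eef_pos: [0.4416, -0.1258, 0.2371]
eef_rot: [-0.0, 0.687, 0.727, 0.0]
wrist_force: [-0.0, -0.4, 0.6]
opening: 0.584
grasp_force: 0.0
```

Run:
```python
from h import *
tool([.641,-.1147,.1075])
c,W=cam("top");circ(W,"disc",.641,-.115,.09,.11);circ(W,"knob",.641,-.115,.116,.135);circ(W,"vase",.629,.094,.125,.145);rect(W,"bar",.635,-.0107,.027,.044)
m=(W[...,2]>.09)&(W[...,2]<.11)&(np.hypot(W[...,0]-.641,W[...,1]+.117)<.03);p=W[m];A=np.c_[p[:,:2],np.ones(len(p))];print("tilt",np.linalg.lstsq(A,p[:,2],rcond=None)[0],p[:,2].mean())
circ(W,"glaze",.445,.0936,.02,.17);circ(W,"brush",.549,-.355,.05,.08)
c,W=cam("scene");cv2.imwrite("pics/s9.png",cv2.resize(c["frame"][100:380,180:460],(600,600)))
```

```text
pos [ 0.4416 -0.1258  0.2371] yaw_y 3.21 tool mm [-1.000e-01  1.997e+02  1.296e+02] q [-0.54 -0.09  1.88  0.    1.36 -0.59]
disc 529 ((0.6402913331985474, -0.1167021244764328), 0.032859016209840775) 0.1098721636261375
knob 71 ((0.6398584246635437, -0.1166762039065361), 0.009958531707525253) 0.1305866634866244
vase 169 ((0.6271334290504456, 0.09323959797620773), 0.01628846302628517) 0.14009568417934426
bar 242 ((635.4690551757812, -10.536888122558594), (24.90161895751953, 68.65145111083984), 1.9015613794326782) [[622.0, 23.0], [624.0, -45.0], [649.0, -44.0], [647.0, 24.0]]
tilt [-0.01280484 -0.01428322  0.10856582] 0.10201436976374127
glaze 658 ((0.4450872242450714, 0.09386763721704483), 0.029469314962625504) 0.15345291362688807
brush 27 ((0.5366274118423462, -0.3777417242527008), 0.017397478222846985) 0.07864169826215828
```

View pics/s9.png

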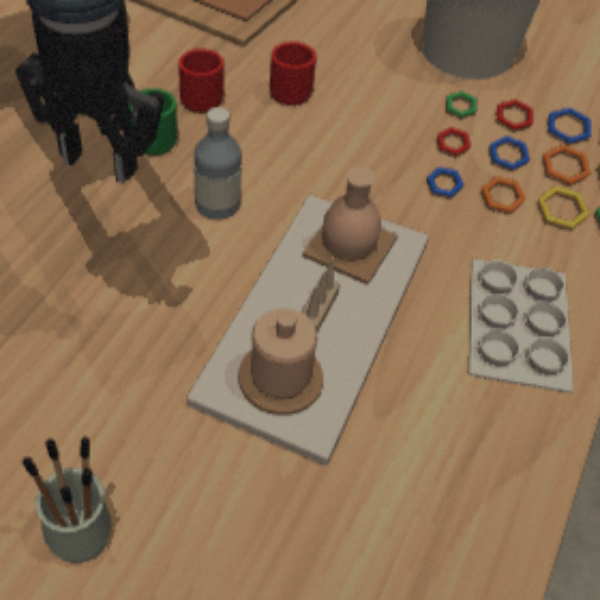

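The crop shows the lid level on the jar (283,335), the cone pack between the pots (322,300) and the vase on its tile (350,225). The glaze bottle and brush pot haven't moved. The gripper is clear of everything, so I'll hand in.

```bash
python3 -c "
from bench import ctrl
print(ctrl.hand_in())"
```

```text
the job is handed in; nothing more can be done
None
```

I set the shelf as asked and handed the job in at about 36 s of robot time; the hand-in returned no verdict. My last camera check showed jar, vase, cone pack and lid within about 3 mm of their targets, and the glaze bottle and brush pot undisturbed.

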